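# Clamp a glued cup handle with a pump-action bar clamp

## Task

The small white cup's handle has just been glued back on, and the cup stands in the bench bar clamp with the handle towards the jaw. Pump the clamp's trigger - squeeze it up to the fixed handle, let it spring right back, and again - until the jaw's pad has pushed the cup into the saddle and its spring is pressed in about half way; never press the pad fully home, as that crushes the handle. Drive the jaw by the trigger alone, leave the cup and the things around untouched, and finish while still holding the trigger squeezed.

Things in the scene. Friction and masses are not known exactly. Their poses are not given: they have to be found in the camera images.
- clamp: Bench bar clamp, screwed down; wooden board 315 x 90 x 10 mm, at one end a dark steel housing with black upright handle and trigger, towards the other the saddle. Origin: under the board, on its centre line. x: the way the jaw moves, from housing to saddle; z up. In its frame (mm): board x -170..145; housing x -168..-94, 40 wide, z to 108; toothed rod at z 45, sticking out behind to x -220.
- handle_pinch (a point): Middle of the fixed handle, 184 mm above the worktop, clamp x = -140 mm; axes as the clamp's. The handle is an upright black bar 16 mm thick along x and 26 mm wide, from 95 to 205 mm above the worktop; its back face is 8 mm behind this point (clamp x = -148 mm).
- trigger_grip: Trigger on the saddle side of the handle: steel lever, black grip 10 mm thick, 22 wide, 153 to 202 mm above the worktop. Origin: pivot, 100 mm up, clamp x -118. Leans 0.16 rad to the saddle relaxed, 0.06 to the handle squeezed. At 184 mm height handle and trigger measure 49 mm over all relaxed (clamp x -148..-99), 30 squeezed (-148..-118): fingers from above straddle both, closing along clamp x.
- trigger_pinch (a point): Point in the middle of the trigger's grip, 85 mm from its pivot (184 mm above the worktop); it moves with the trigger.
- trigger (a joint): Trigger angle, rad: 0 relaxed (its spring returns it), 0.222 fully squeezed, at its stop; 19 mm of travel at the pinch point, 10 to 16 N while it drives the rod. A pawl drives the toothed rod: each full squeeze after a full release moves the jaw forward by one tooth, 8 mm (the first squeeze 2 to 10 mm). It must come back under about 0.04 rad to take the next tooth.
- push_rod (a joint): How far the toothed rod has come forward, m: 0 fully back, 0.10 fully out. A friction brake holds it wherever it is, so that it does not go back when the trigger is let go. There is no release.
- pad (a joint): How far the sprung pad is pressed into the rod, m: 0 free, 0.030 fully home (rigid from there). The spring gives 0.7 N at 0 and 0.35 N more per mm: 6 N half way (15 mm). Seen from outside, the 30 mm gap between the pad's back and the rod's thick sleeve closes.
- pad_face: The jaw's pad, a round black rubber disc 34 mm across and 5 mm thick on a steel backing, facing the cup's handle, centre 45 mm above the worktop. Its body origin is not on it: it lies where the clamp's origin would be if the rod were fully back and the pad free.
- pad_front (a point): Centre of the pad's front face, which meets the cup; at clamp x = -30 mm + push_rod - pad, 45 mm above the worktop.
- cup: Small white coffee cup, 52 mm high, 62 across the rim, 89 over rim and handle, upright and loose on the clamp's board (10 mm above the worktop), at first up to 18 mm short of the saddle. Origin: underside, middle of the 89 mm length. Its handle points along its own -y, roughly to the pad, and ends 44 mm from the origin.
- saddle: Fixed V-shaped wooden rest with cork faces, 46 mm high over the worktop, screwed to the board across its centre line; the cup's round side is pressed into it. Its axes are the clamp's; its origin is no part of it: the deepest part of its V lies at x = 115 mm and, with the cup seated, the cup's handle ends at about x = 30 mm. It stands 0 to 18 mm nearer the housing from one start to the next.
- tape: Roll of brown tape, 93 mm across, 48 mm high, a bystander. Origin: centre of its underside.
- tin: Food tin, 75 mm across, 58 mm high, a bystander. Origin: centre of its underside.
- timer: Black and white kitchen timer, 62 mm across, 44 mm high, a bystander. Origin: centre of its underside.
- tap_top (a point): Top of the kitchen tap's arched spout, 355 mm above the worktop, left of the clamp: a fixed obstacle. The arch stands upright over the sink and runs from 100 mm beyond this point (away from the robot, where its post stands) to 100 mm this side of it. Carry the gripper over or round it: with the tool point 450 mm above the worktop it clears.
Not all that is in view belongs to the job. What is shaped like the cup but blue or pink is not meant.

How it is judged:
On the way:
1. the pad bears on the cup's handle (contact force between pad_face and cup above 0.4 N), for 0.1 s.
At the end, for the whole second after the job is handed in: The pad presses the cup's handle with 2.8 to 10 N, its spring pressed in by 7 to 26 of its 30 mm; the cup stands upright (within 0.17 rad) on the board, at rest and pressed against the saddle with over 2 N; the fingers still hold the trigger more than half squeezed (over 0.11 rad, over 1 N) (contact force between pad_face and cup between 2.8 and 10 N and contact force between saddle and cup above 2 N and value of joint pad between 0.007 and 0.026 m and value of joint trigger above 0.11 rad and contact force between the fingers and trigger_grip above 1 N and angle between cup's own z axis and vertical below 0.17 rad and z of cup in the frame of clamp below 0.018 m and linear speed of cup below 0.02 m/s); the arm keeps its last pose, push and grip.
It fails at once if the cup's handle is crushed: the pad presses it with over 15 N, or the pad is fully home (over 29 mm) (contact force between pad_face and cup above 15 N or value of joint pad above 0.029 m).
It fails at once if the robot touches the cup (contact force between any of the fingers, the arm and cup above 0.5 N).
It fails at once if the robot pushes the jaw's pad itself (contact force between any of the fingers, the arm and pad_face above 0.5 N).
It fails at once if the tape, the tin or the timer is moved by over 20 mm (distance of any of tape, tin, timer from where it was at the start of the episode above 0.02 m).
It also fails if it takes over 61 s, if anything falls off the work surface, if the arm or the gripper's body presses on something with over 40 N, if the wrist force passes 120 N, or if a joint passes its speed limit or range.

## Robot

A 7-joint arm with a two-finger parallel gripper is mounted at the origin on the work surface; the furniture and walls round the work are solid. World frame = base frame: x ahead of the robot, y to its left, z up, the work surface at z = 0. Lengths are in m, angles in rad, forces in N, time in s.
With the tool pointing down it reaches from about 0.4 to 0.85 m from the base axis. Payload 4.5 kg.
Tool frame: the origin (TCP) lies between the finger pads, 19 mm behind the fingertips; this is the grasp point; z points along the fingers, y is the line along which they close (so a half turn about z gives the same grasp; the last joint's range is limited). The gripper opens to 88 mm and grips with 3 to 60 N. Pads are 18 mm wide; open, the fingers measure 123 mm over their backs; the gripper's body (75 mm by 187 mm) begins 45 mm behind the grasp point.
Start: joints at [-1.233, 0.689, -0.195, 1.565, 0.157, 0.902, -0.215], TCP at [0.187, 0.596, 0.257] pointing down, gripper open.
Joint ranges: [-3.01, 3.01], [-0.46, 2.08], [-1.47, 1.51], [0.13, 2.56], [-1, 4.14], [0.04, 2.09], [-2.66, 2.66]. Speed limits (rad/s): [2.57, 2.57, 3.14, 3.14, 3.14, 3.14, 3.14].

## Interface

Orientations are given as a unit quaternion [x, y, z, w].
In Python, from plant import r gives the robot as it stands.
- The arm moves only by the tool play_rows, never from a script. Its arguments are lists of equal length, an entry for each row: "translation": the shift along the tool's x, y, z in m, a list of three; "delta_rot": the turn, a rotation vector about the tool's x, y, z in degrees, a list of three; "grip": the opening, from -1 (shut) to 1 (fully open). In form: {"translation": [[x, y, z], ...], "delta_rot": [[rx, ry, rz], ...], "grip": [grip, ...]}. A call has 1 to 20 rows; each row shifts and turns the commanded pose from where the row before left it, along the tool's axes as they then stand; what a row does not reach is not made up. A row lasts 1/8 s, in which the tool goes at most 62.5 mm and 10.7 degrees, less where a joint would pass 70% of its speed; a pose out of reach is approached as far as the arm can. A call with a gripper value outside its range is refused whole. The fingers move at their own pace and stop on an object; "squeeze" is the grip in N (left out, the last holds). Time passes only in rows, so rows that do not move let the fingers close. It gives the time, the measured TCP pose, the force, the opening and the grip force at its end, in the units of the state.
- r.get_state(): the state, without advancing time (a new reading comes with each control period).
- r.snapshot(name): name is "side" or "top" or "wrist"; returns the picture (384x512x3 uint8, blue, green, red); there is no depth.
- r.get_calibration(name): a dict with "intrinsics" (3x3 intrinsics, pixels), "k1" (the pictures are not rectified: a ray, as slopes to the right and down, at radius r is drawn at 1 + k1 r^2 times it, then the intrinsics apply), "eye" and "rotation" of the camera in the world. Camera axes: x right, y up, looking along -z (the intrinsics and any distortion apply to the point x, -y, -z); pixel columns grow to the right and rows downward; lengths in m; the calibration is good to about 2 mm. A picture is of the moment at which its call begins: read the wrist's pose just before it. get_calibration takes no time and is no camera call; for the wrist camera it gives the pose at the moment of the call.
- r.finish_job(): hands the job in; it is judged then, once.
Trained networks look in the newest picture that a camera, given by its name, has taken for a name from the list of things; names that differ only in an ending like _2 or _b are one class to them, and where a whole thing is asked for, a point or a joint stands for the part that bears it (a point fixed in the world has none). Each returns a list of dicts, best first, with "confidence" (0 to 1); they miss things now and then, are a little off and sometimes report something else, mostly with a low value. They report only what shows in the picture. A call takes as long as a camera call. They do not tell look-alikes from the thing itself.
- r.look_for(camera, target): "point" ([x, y, z] in m, in world coordinates, good to about 4 mm: the middle of the surface that is visible of it).
- r.silhouettes(camera, target): "pixels" (384x512 bool, what is visible of it).
The state is a dict: "clock": time; "q": joint angles; "qd": joint speeds; "joint_torque": joint torques, N m; "tool_pos": TCP position; "eef_rot": TCP orientation; "contact_force": force on the tool from outside, world axes, zero at the start; "moment": the same for the moment, N m; "opening": opening from 0.0 (shut) to 1.0 (fully open); "finger_force": force on a finger pad.
Only numpy, scipy, OpenCV 4.12 (cv2) and the standard library are available. Lean on these libraries where they do the work, as an engineer would, in place of code of your own. Each camera call takes 0.05 s, during which the arm holds its last target. There are 200 camera calls.

## Working session

There is one attempt and no reset: what is moved stays moved. The work goes in short steps, Python scripts to look and compute and a tool call to move; the robot and the scene stay as the last step left them, time stands still between calls to the robot, and variables do not carry over. Pictures are saved under pics/ and viewed, at most 10 in all, crops included, and the job is handed in when it is done.

Besides the shell and the picture viewer there is one more tool, called as name(argument=value, ...) on one line, values as JSON. play_rows: Moves the arm, as the interface text tells. Its arguments: {"type":"object","properties":{"translation":{"type":"array","items":{"type":"array","items":{"type":"number"}}},"delta_rot":{"type":"array","items":{"type":"array","items":{"type":"number"}}},"grip":{"type":"array","items":{"type":"number"}},"squeeze":{"type":"number"}},"required":["translation","delta_rot","grip"]}

```bash
mkdir -p pics
python3 - <<'E'
from plant import r
import cv2,numpy as np
np.set_printoptions(precision=4,suppress=True)
s=r.get_state();print(s['clock'],s['tool_pos'],s['eef_rot'],s['opening'],s['contact_force'])
ims=[]
for c in ("side","top"):
    im=r.snapshot(c);ims.append(im)
    k=r.get_calibration(c);print(c,k)
    for t in ("handle_pinch","trigger_grip","trigger_pinch","pad_face","cup","saddle","clamp"):
        print(t,[(np.round(d['point'],4),round(d['confidence'],2)) for d in r.look_for(c,t)[:3]])
    cv2.imwrite(f"pics/{c}0.png",cv2.resize(im,(768,576)))
print(r.get_state()['clock'])
E
```

```text
0.0 [0.1868 0.5958 0.2566] [ 0.1512  0.9885 -0.0009 -0.0001] 0.9987714399981505 [ 0.4368 -0.1491 -0.2709]
side {'intrinsics': array([[377.5201,   0.    , 257.2423],
       [  0.    , 377.5201, 193.4437],
       [  0.    ,   0.    ,   1.    ]]), 'k1': -0.09068042069465541, 'eye': array([ 0.4227, -0.9723,  0.9771]), 'rotation': array([ 0.4358, -0.0146, -0.0549,  0.8983])}
handle_pinch [(array([ 0.4533, -0.0079,  0.0107]), 0.57)]
trigger_grip [(array([0.4604, 0.0169, 0.1696]), 0.63)]
trigger_pinch [(array([0.4602, 0.0128, 0.1682]), 0.51)]
pad_face [(array([ 0.3996, -0.2211,  0.0397]), 0.39)]
cup [(array([ 0.4536, -0.3055,  0.0328]), 0.78), (array([ 0.4055, -0.1425,  0.0427]), 0.71), (array([0.5664, 0.1747, 0.0362]), 0.55)]
saddle [(array([ 0.3966, -0.2202,  0.0367]), 0.85)]
clamp [(array([ 0.4519, -0.0085,  0.0119]), 0.79), (array([0.4601, 0.0141, 0.1601]), 0.63)]
top {'intrinsics': array([[499.7914,   0.    , 248.4481],
       [  0.    , 499.7914, 190.825 ],
       [  0.    ,   0.    ,   1.    ]]), 'k1': -0.046259563174656335, 'eye': array([-0.2047, -0.3492,  1.6331]), 'rotation': array([ 0.2171, -0.1379, -0.5114,  0.8199])}
handle_pinch [(array([ 0.4411, -0.0254,  0.0131]), 0.67), (array([0.454 , 0.0201, 0.1761]), 0.44)]
trigger_grip [(array([ 0.4408, -0.0208,  0.0083]), 0.72)]
trigger_pinch [(array([0.4544, 0.0182, 0.1798]), 0.39)]
pad_face [(array([ 0.4467, -0.015 ,  0.052 ]), 0.23), (array([ 0.4165, -0.1553,  0.0383]), 0.22)]
cup [(array([ 0.4736, -0.3115,  0.0311]), 0.85), (array([0.5664, 0.177 , 0.0341]), 0.83), (array([0.4537, 0.022 , 0.1777]), 0.65)]
saddle [(array([ 0.3896, -0.2094,  0.0414]), 0.71)]
clamp [(array([ 0.4389, -0.0216,  0.0109]), 0.98)]
0.8
```

View pics/side0.png

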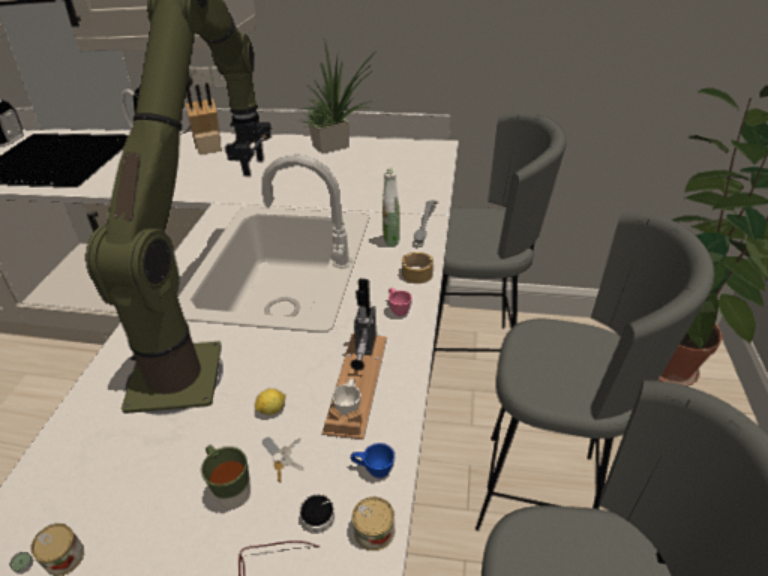

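View pics/top0.png

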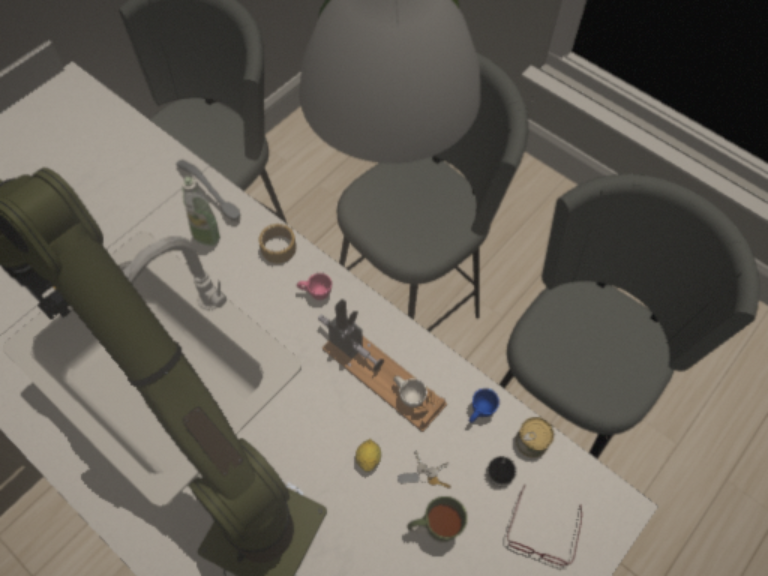

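Clamp runs along roughly -y from (0.455,0.02): housing at side px (365,320), white cup at (347,395), saddle at (345,425) in the 768-wide picture. Blue and pink look-alikes stand apart from it. Next I zoom in for board corners and handle.

```bash
cat > h.py <<'E'
from plant import r
import cv2,numpy as np
from scipy.spatial.transform import Rotation as R
from scipy.optimize import least_squares
np.set_printoptions(precision=4,suppress=True)
def proj(k,P):
    p=R.from_quat(k['rotation']).inv().apply(np.atleast_2d(P)-k['eye'])
    u=np.c_[p[:,0]/-p[:,2],-p[:,1]/-p[:,2]]
    u=u*(1+k['k1']*(u**2).sum(1))[:,None]
    K=k['intrinsics']; return u@K[:2,:2].T+K[:2,2]
def c2w(pose,P):
    x,y,a=pose;P=np.atleast_2d(P);c,s=np.cos(a),np.sin(a)
    return np.c_[x+c*P[:,0]-s*P[:,1],y+s*P[:,0]+c*P[:,1],P[:,2]]
E
python3 - <<'E'
from h import *
a=r.snapshot("side")[180:300,200:280];b=r.snapshot("top")[190:295,205:305]
a=cv2.resize(a,(400,600),interpolation=cv2.INTER_CUBIC);b=cv2.resize(b,(400,420),interpolation=cv2.INTER_CUBIC)
o=np.zeros((600,800,3),np.uint8);o[:,:400]=a;o[:420,400:]=b
cv2.imwrite("pics/z.png",o)
for c in("side","top"):
    print([(d['point'],d['confidence']) for d in r.look_for(c,"tap_top")[:2]])
E
```

```text
Traceback (most recent call last):
ValueError: it knows: clamp, cup, handle_pinch, pad, pad_face, pad_front, push_rod, saddle, tape, timer, tin, trigger, trigger_grip, trigger_pinch
```

View pics/z.png

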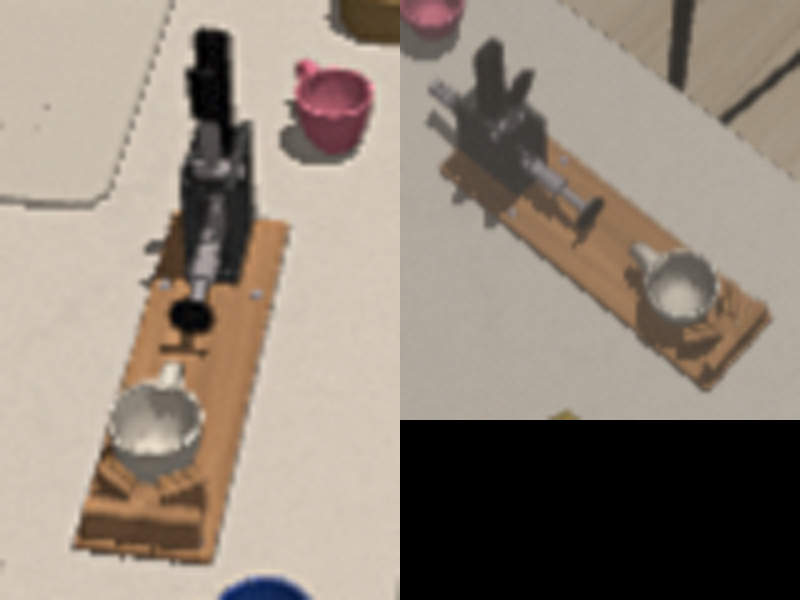

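Zoomed view: board corners are clear in both cameras, e.g. side zoom (73,545), (212,560), (290,224); black handle top at top zoom (490,42), trigger just beside it at (525,73).

Run:
```python
from h import *
S=r.get_calibration("side");T=r.get_calibration("top")
s=lambda u,v:(u/5+199.6,v/5+179.6); t=lambda u,v:((u-400)/4+204.6,v/4+189.6)
ob=[(S,(.145,-.045,.007),s(73,546)),(S,(.145,.045,.007),s(212,561)),(S,(-.170,.045,.01),s(290,222)),
(T,(.145,.045,.01),t(771,316)),(T,(.145,-.045,.005),t(705,389)),(T,(-.17,-.045,.006),t(441,172)),
(S,(-.14,0,.205),s(213,33)),(T,(-.14,0,.205),t(490,42))]
f=lambda p:np.concatenate([(proj(k,c2w(p,P))[0]-q) for k,P,q in ob])
o=least_squares(f,[.43,-.08,-1.8],loss='soft_l1');p=o.x
print(p,np.degrees(p[2]));print(f(p).reshape(-1,2))
for n,P in dict(handle=(-.14,0,.184),rest=(-.1235,0,.184),v=(.115,0,.05)).items(): print(n,c2w(p,P))
print("clamp x dir",np.cos(p[2]),np.sin(p[2]))
# tap top from pixels: intersect with z=.355
st=r.get_state();Rt=R.from_quat(st['eef_rot'])
def fromtop(k,uv,z):
    return least_squares(lambda w:proj(k,[w[0],w[1],z])[0]-uv,[.4,.2]).x
print("tap",fromtop(S,(300/1.5,157/1.5),.355),fromtop(T,(165/1.5,240/1.5),.355))
tgt=np.r_[c2w(p,(-.1235,0,.184))[0][:2],.45]
print(Rt.as_matrix(),Rt.inv().apply(tgt-st['tool_pos']))
```

```text
[ 0.4305 -0.0849 -1.8454] -105.73628638557156
[[-0.4533 -0.6102]
 [-0.448  -0.1222]
 [ 0.1322 -0.6863]
 [ 1.3334 -0.56  ]
 [ 0.9795  0.39  ]
 [-0.3605 -1.7641]
 [-0.1773 -0.4343]
 [ 0.2403  0.8529]]
handle [[0.4685 0.0498 0.184 ]]
rest [[0.464  0.0339 0.184 ]]
v [[ 0.3993 -0.1956  0.05  ]]
clamp x dir -0.27121008062180624 -0.962520177538691
tap [0.3399 0.3908] [0.3662 0.396 ]
[[-0.9542  0.2991  0.    ]
 [ 0.2991  0.9542  0.0001]
 [ 0.      0.0001 -1.    ]] [-0.4326 -0.4538 -0.1926]
```

play_rows(translation=[[0, 0, -0.042], [0, 0, -0.042], [0, 0, -0.042], [0, 0, -0.042], [0, 0, -0.042], [-0.03, -0.03, 0], [-0.03, -0.03, 0], [-0.03, -0.03, 0], [-0.03, -0.03, 0], [-0.03, -0.03, 0], [-0.03, -0.03, 0], [-0.03, -0.03, 0], [-0.03, -0.03, 0], [-0.03, -0.03, 0], [-0.03, -0.03, 0], [-0.03, -0.03, 0], [-0.03, -0.03, 0], [-0.03, -0.03, 0], [-0.03, -0.03, 0], [-0.013, -0.034, 0]], delta_rot=[[0, 0, 0], [0, 0, 0], [0, 0, 0], [0, 0, 0], [0, 0, 0], [0, 0, 0], [0, 0, 0], [0, 0, 0], [0, 0, 0], [0, 0, 0], [0, 0, 0], [0, 0, 0], [0, 0, 0], [0, 0, 0], [0, 0, 0], [0, 0, 0], [0, 0, 0], [0, 0, 0], [0, 0, 0], [0, 0, -1.7]], grip=[1, 1, 1, 1, 1, 1, 1, 1, 1, 1, 1, 1, 1, 1, 1, 1, 1, 1, 1, 1], squeeze=30)

```text
clock: 3.4
tool_pos: [0.4652, 0.0322, 0.4673]
eef_rot: [0.137, 0.991, -0.0, 0.0]
contact_force: [-0.0, -0.5, -0.0]
opening: 1.002
finger_force: 0.0
```

Run:
```python
from h import *
s=r.get_state();k=r.get_calibration("wrist");im=r.snapshot("wrist")
print(s['tool_pos'],k['eye'])
for t in("handle_pinch","trigger_grip","pad_face","cup"):
    print(t,[(d['point'],round(d['confidence'],2)) for d in r.look_for("wrist",t)[:3]])
p=[ 0.4305,-0.0849,-1.8454]
o=cv2.resize(im,(768,576))
for P in [(-.148,-.013,.205),(-.148,.013,.205),(-.132,-.013,.205),(-.132,.013,.205),(-.17,-.045,.01),(-.17,.045,.01),(.145,-.045,.01),(.145,.045,.01),(-.168,.02,.108),(-.094,.02,.108),(-.168,-.02,.108),(-.094,-.02,.108)]:
    q=proj(k,c2w(p,P))[0];print(P,q*1.5)
    cv2.circle(o,tuple(int(v) for v in q*1.5+.25),2,(0,0,255),-1)
cv2.imwrite("pics/w1.png",o)
```

```text
[0.4652 0.0322 0.4673] [0.3923 0.0526 0.595 ]
handle_pinch [([0.4417, -0.0339, 0.0077], 0.78)]
trigger_grip [([0.4598, 0.0201, 0.194], 0.57)]
pad_face [([0.4405, -0.0554, 0.0587], 0.65)]
cup [([0.4077, -0.1705, 0.0342], 0.82), ([0.5693, 0.1732, 0.0287], 0.76)]
(-0.148, -0.013, 0.205) [410.9262 212.7339]
(-0.148, 0.013, 0.205) [410.2396 246.546 ]
(-0.132, -0.013, 0.205) [389.6831 212.7348]
(-0.132, 0.013, 0.205) [389.4133 246.5439]
(-0.17, -0.045, 0.01) [420.3359 155.5206]
(-0.17, 0.045, 0.01) [418.2856 236.6974]
(0.145, -0.045, 0.01) [130.2077 154.4343]
(0.145, 0.045, 0.01) [141.7047 236.2693]
(-0.168, 0.02, 0.108) [424.7762 231.455 ]
(-0.094, 0.02, 0.108) [346.9486 231.4367]
(-0.168, -0.02, 0.108) [426.0077 188.818 ]
(-0.094, -0.02, 0.108) [346.2178 188.8014]
```

View pics/w1.png

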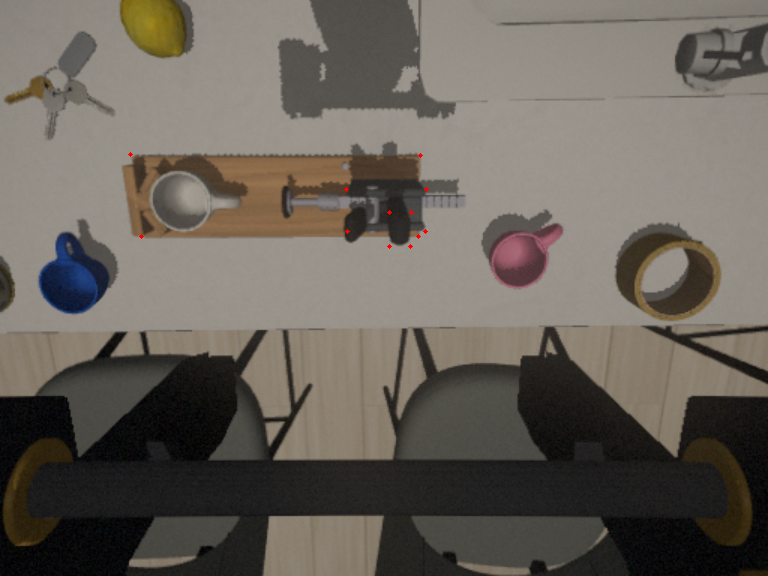

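Overlay: the fitted clamp agrees with the wrist view, with the handle top at px (400,230) right on the predicted corners and the trigger at (356,224). White cup sits at (182,200), its handle toward the pad at (287,200). I'm going down so that the squeezed centre is at clamp x = -133.

play_rows(translation=[[0.002, 0.011, 0], [0, 0, 0.04], [0, 0, 0.045], [0, 0, 0.045], [0, 0, 0.045], [0, 0, 0.03], [0, 0, 0.03], [0, 0, 0.025], [0, 0, 0.023], [0, 0, 0]], delta_rot=[[0, 0, 0], [0, 0, 0], [0, 0, 0], [0, 0, 0], [0, 0, 0], [0, 0, 0], [0, 0, 0], [0, 0, 0], [0, 0, 0], [0, 0, 0]], grip=[1, 1, 1, 1, 1, 1, 1, 1, 1, 1])

```text
clock: 4.9
tool_pos: [0.4646, 0.0466, 0.1833]
eef_rot: [0.135, 0.991, 0.0, -0.002]
contact_force: [-0.3, -0.3, 0.3]
opening: 1.0
finger_force: 0.0
```

Run:
```python
from h import *
s=r.get_state();k=r.get_calibration("wrist");im=r.snapshot("wrist")
print(s['clock'],s['tool_pos'],s['contact_force'])
cv2.imwrite("pics/w2.png",cv2.resize(im,(768,576)))
```

```text
4.9 [0.4646 0.0466 0.1833] [-0.3445 -0.3182  0.2913]
```

View pics/w2.png

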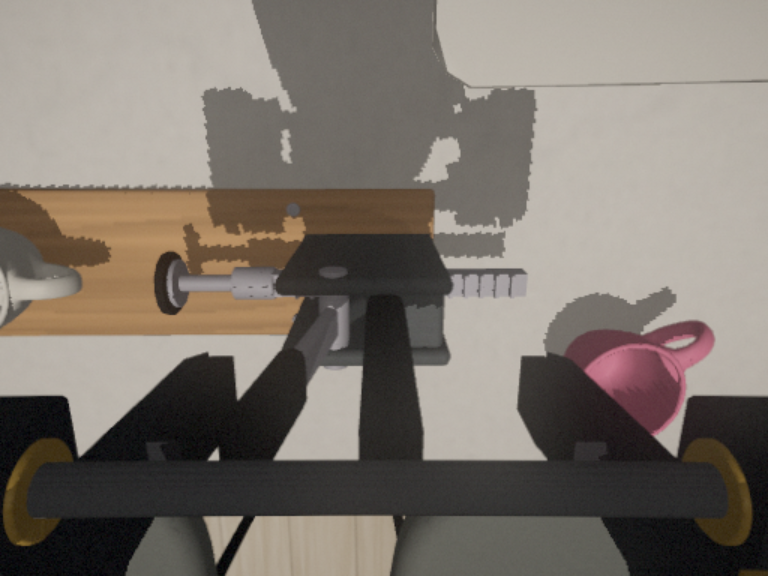

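The fingers straddle handle (px 385,380) and trigger (px 270,400); nothing is touched and the pad is well clear of the cup. A 3 mm correction, then a first pump.

play_rows(translation=[[-0.003, -0.003, 0], [0, 0, 0], [0, 0, 0], [0, 0, 0], [0, 0, 0], [0, 0, 0], [0, 0, 0], [0, 0, 0], [0, 0, 0]], delta_rot=[[0, 0, 0], [0, 0, 0], [0, 0, 0], [0, 0, 0], [0, 0, 0], [0, 0, 0], [0, 0, 0], [0, 0, 0], [0, 0, 0]], grip=[1, -1, -1, -1, -1, -1, -1, -1, -1], squeeze=30)

```text
clock: 6.08
tool_pos: [0.4678, 0.0418, 0.1849]
eef_rot: [0.136, 0.991, 0.0, 0.0]
contact_force: [0.9, 0.9, 6.1]
opening: 0.343
finger_force: 30.5
```

Run:
```python
from h import *
s=r.get_state();k=r.get_calibration("wrist");im=r.snapshot("wrist")
print(s['tool_pos'],s['contact_force'],s['opening']*88,s['finger_force'])
for t in("pad_face","cup","pad_front"):
    print(t,[(d['point'],round(d['confidence'],2)) for d in r.look_for("wrist",t)[:2]])
cv2.imwrite("pics/w3.png",cv2.resize(im,(768,576)))
```

```text
[0.4678 0.0418 0.1849] [0.9348 0.9185 6.094 ] 30.18208516586767 30.529751425492577
pad_face [([0.4366, -0.0625, 0.0621], 0.8)]
cup [([0.5584, 0.1833, 0.0317], 0.93), ([0.4147, -0.1359, 0.0437], 0.73)]
pad_front [([0.4315, -0.0624, 0.0563], 0.69)]
```

View pics/w3.png

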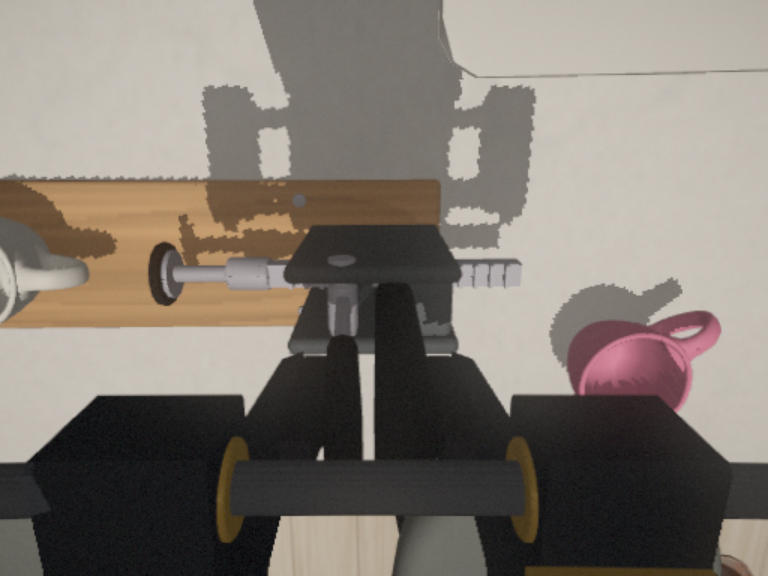

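First squeeze full: 30.2 mm over all, 30 N. Pad front is at px (150,273), cup handle tip at (88,272), rear sleeve end/pad gap visible. Compute clamp x of these.

```bash
cat >> h.py <<'E'
CL=[0.4305,-0.0849,-1.8454]
def cx(k,u,z=.045):  # u in 768-wide px -> clamp x on centre line at height z
    from scipy.optimize import brentq
    return 1000*brentq(lambda x:proj(k,c2w(CL,(x,0,z)))[0][0]*1.5-u,-.3,.12)
E
python3 - <<'E'
from h import *
k=r.get_calibration("wrist")
for n,u,z in (("pad front",150,.045),("pad back",183,.045),("sleeve front",226,.045),("sleeve back",268,.045),("rod end",522,.045),("cup handle tip",88,.042),("board end",441,.01)): print(n,cx(k,u,z))
E
```

```text
pad front -11.743792754577939
pad back -29.098393671343654
sleeve front -51.837416998745745
sleeve back -74.15968508287811
rod end -209.8818459250966
cup handle tip 22.164427625324983
board end -170.8623414887099
```

play_rows(translation=[[0, 0, 0], [0, 0, 0], [0, 0, 0], [0, 0, 0], [0, 0, 0]], delta_rot=[[0, 0, 0], [0, 0, 0], [0, 0, 0], [0, 0, 0], [0, 0, 0]], grip=[0.8, 0.8, 0.8, 0.8, 0.8])

```text
clock: 6.9
tool_pos: [0.4675, 0.0415, 0.1844]
eef_rot: [0.136, 0.991, 0.0, 0.0]
contact_force: [-0.3, -0.1, -0.1]
opening: 0.881
finger_force: 0.0
```

play_rows(translation=[[0, 0, 0], [0, 0, 0], [0, 0, 0], [0, 0, 0], [0, 0, 0]], delta_rot=[[0, 0, 0], [0, 0, 0], [0, 0, 0], [0, 0, 0], [0, 0, 0]], grip=[-1, -1, -1, -1, -1])

```text
clock: 7.52
tool_pos: [0.4676, 0.0411, 0.1849]
eef_rot: [0.137, 0.991, 0.0, 0.0]
contact_force: [0.3, 5.6, 2.8]
opening: 0.359
finger_force: 18.3
```

```bash
cat > m.py <<'E'
from h import *
import sys
s=r.get_state();k=r.get_calibration("wrist");im=r.snapshot("wrist")
print(s['clock'],s['tool_pos'],s['contact_force'],s['opening']*88,s['finger_force'])
o=cv2.resize(im,(768,576));cv2.imwrite(f"pics/{sys.argv[1]}.png",o)
np.savez(f"pics/{sys.argv[1]}.npz",im=im,**k)
print("cup",[(d['point'],round(d['confidence'],2)) for d in r.look_for("wrist","cup")[:2]])
# rows along the rod's centre line: grey profile against clamp x
xs=np.arange(-.225,.06,.001)
q=proj(k,c2w(CL,np.c_[xs,0*xs,0*xs+.045])).astype(np.float32)
g=cv2.remap(cv2.cvtColor(im,cv2.COLOR_BGR2GRAY),q[:,:1],q[:,1:],cv2.INTER_LINEAR).ravel()
print([(int(round(x*1000)),int(v)) for x,v in zip(xs,g) if -.085<x<.055][::2])
print("rear",[(int(round(x*1000)),int(v)) for x,v in zip(xs,g) if x<-.175][::2])
E
python3 m.py w4
```

```text
7.525 [0.4676 0.0411 0.1849] [0.3173 5.5649 2.7803] 31.620451946183223 18.31742098554969
cup [([0.557, 0.1798, 0.0341], 0.92), ([0.4126, -0.1346, 0.0471], 0.6)]
[(-85, 61), (-83, 66), (-81, 168), (-79, 159), (-77, 174), (-75, 173), (-73, 173), (-71, 171), (-69, 172), (-67, 145), (-65, 153), (-63, 158), (-61, 161), (-59, 161), (-57, 162), (-55, 163), (-53, 162), (-51, 160), (-49, 161), (-47, 160), (-45, 159), (-43, 161), (-41, 162), (-39, 161), (-37, 160), (-35, 160), (-33, 160), (-31, 160), (-29, 161), (-27, 159), (-25, 160), (-23, 159), (-21, 159), (-19, 158), (-17, 147), (-15, 80), (-13, 99), (-11, 153), (-9, 42), (-7, 48), (-5, 46), (-3, 114), (-1, 141), (1, 140), (3, 139), (5, 140), (7, 139), (9, 138), (11, 138), (13, 138), (15, 137), (17, 138), (19, 137), (21, 99), (23, 111), (25, 130), (27, 143), (29, 154), (31, 159), (33, 162), (35, 167), (37, 169), (39, 171), (41, 175), (43, 174), (45, 175), (47, 176), (49, 178), (51, 180), (53, 184)]
rear [(-225, 196), (-223, 196), (-221, 196), (-219, 197), (-217, 196), (-215, 197), (-213, 197), (-211, 199), (-209, 198), (-207, 198), (-205, 196), (-203, 196), (-201, 175), (-199, 175), (-197, 174), (-195, 177), (-193, 108), (-191, 176), (-189, 176), (-187, 177), (-185, 110), (-183, 172), (-181, 176), (-179, 176), (-177, 81)]
```

Second tooth taken: rod end moved from -210 to -202, pad front at about -4, cup tip at 21. Two more pumps.

play_rows(translation=[[0, 0, 0], [0, 0, 0], [0, 0, 0], [0, 0, 0], [0, 0, 0], [0, 0, 0], [0, 0, 0], [0, 0, 0], [0, 0, 0], [0, 0, 0], [0, 0, 0], [0, 0, 0], [0, 0, 0], [0, 0, 0]], delta_rot=[[0, 0, 0], [0, 0, 0], [0, 0, 0], [0, 0, 0], [0, 0, 0], [0, 0, 0], [0, 0, 0], [0, 0, 0], [0, 0, 0], [0, 0, 0], [0, 0, 0], [0, 0, 0], [0, 0, 0], [0, 0, 0]], grip=[-1, -1, 0.8, 0.8, 0.8, 0.8, 0.8, 0.8, -1, -1, -1, -1, -1, -1])

```text
clock: 9.38
tool_pos: [0.4678, 0.0418, 0.1849]
eef_rot: [0.136, 0.991, 0.0, 0.0]
contact_force: [-1.0, 1.1, 6.6]
opening: 0.342
finger_force: 30.4
```

play_rows(translation=[[0, 0, 0], [0, 0, 0], [0, 0, 0], [0, 0, 0], [0, 0, 0], [0, 0, 0], [0, 0, 0], [0, 0, 0], [0, 0, 0], [0, 0, 0], [0, 0, 0], [0, 0, 0], [0, 0, 0]], delta_rot=[[0, 0, 0], [0, 0, 0], [0, 0, 0], [0, 0, 0], [0, 0, 0], [0, 0, 0], [0, 0, 0], [0, 0, 0], [0, 0, 0], [0, 0, 0], [0, 0, 0], [0, 0, 0], [0, 0, 0]], grip=[0.8, 0.8, 0.8, 0.8, 0.8, 0.8, -1, -1, -1, -1, -1, -1, -1])

```text
clock: 11.0
tool_pos: [0.4678, 0.0418, 0.1849]
eef_rot: [0.136, 0.991, 0.0, 0.0]
contact_force: [-0.2, 1.8, 4.7]
opening: 0.344
finger_force: 30.5
```

```bash
python3 m.py w5
```

```text
11.0 [0.4678 0.0418 0.1849] [-0.2332  1.8353  4.6716] 30.298042385712264 30.468495215463918
cup [([0.4155, -0.1321, 0.0479], 0.82), ([0.5578, 0.1809, 0.0314], 0.77)]
[(-85, 57), (-83, 62), (-81, 167), (-79, 140), (-77, 171), (-75, 171), (-73, 170), (-71, 146), (-69, 169), (-67, 171), (-65, 171), (-63, 154), (-61, 163), (-59, 169), (-57, 170), (-55, 169), (-53, 169), (-51, 169), (-49, 127), (-47, 155), (-45, 157), (-43, 157), (-41, 158), (-39, 159), (-37, 159), (-35, 160), (-33, 160), (-31, 159), (-29, 159), (-27, 159), (-25, 157), (-23, 157), (-21, 157), (-19, 157), (-17, 156), (-15, 158), (-13, 156), (-11, 155), (-9, 156), (-7, 156), (-5, 156), (-3, 155), (-1, 155), (1, 126), (3, 71), (5, 108), (7, 151), (9, 32), (11, 40), (13, 43), (15, 73), (17, 137), (19, 136), (21, 98), (23, 109), (25, 130), (27, 142), (29, 151), (31, 157), (33, 163), (35, 167), (37, 169), (39, 170), (41, 172), (43, 174), (45, 175), (47, 175), (49, 176), (51, 180), (53, 182)]
rear [(-225, 196), (-223, 196), (-221, 195), (-219, 196), (-217, 197), (-215, 196), (-213, 197), (-211, 198), (-209, 197), (-207, 197), (-205, 195), (-203, 195), (-201, 195), (-199, 196), (-197, 197), (-195, 197), (-193, 197), (-191, 196), (-189, 197), (-187, 197), (-185, 195), (-183, 177), (-181, 177), (-179, 176), (-177, 88)]
```

View pics/w5.png

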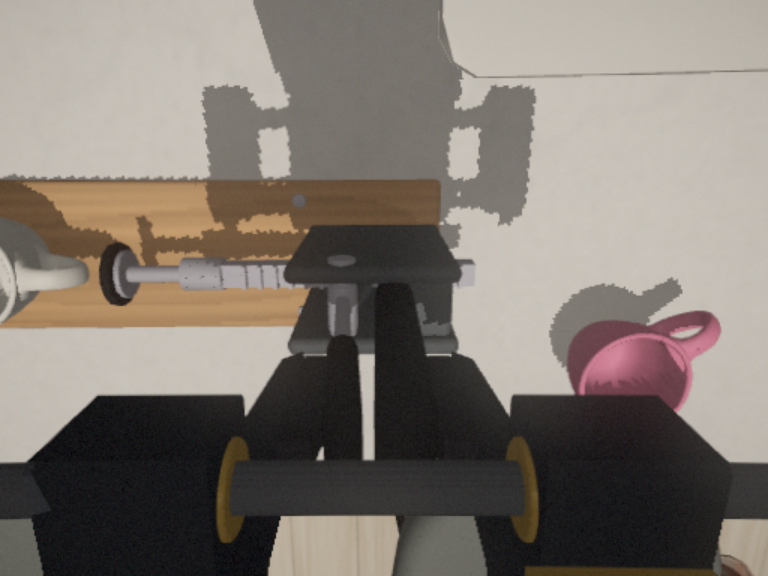

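Pad front (px 102) is about 6 mm short of the cup handle tip (px 88). Sleeve back mark at -49 and pad back edge at 3 give the free-spring reference of 52 mm. Two more pumps.

play_rows(translation=[[0, 0, 0], [0, 0, 0], [0, 0, 0], [0, 0, 0], [0, 0, 0], [0, 0, 0], [0, 0, 0], [0, 0, 0], [0, 0, 0], [0, 0, 0], [0, 0, 0], [0, 0, 0], [0, 0, 0]], delta_rot=[[0, 0, 0], [0, 0, 0], [0, 0, 0], [0, 0, 0], [0, 0, 0], [0, 0, 0], [0, 0, 0], [0, 0, 0], [0, 0, 0], [0, 0, 0], [0, 0, 0], [0, 0, 0], [0, 0, 0]], grip=[0.8, 0.8, 0.8, 0.8, 0.8, 0.8, -1, -1, -1, -1, -1, -1, -1])

```text
clock: 12.72
tool_pos: [0.4678, 0.0418, 0.1849]
eef_rot: [0.136, 0.991, 0.0, 0.0]
contact_force: [-0.6, 2.4, 6.6]
opening: 0.342
finger_force: 30.5
```

```bash
python3 m.py w6
```

```text
12.725 [0.4678 0.0418 0.1849] [-0.6493  2.4475  6.5871] 30.097689325735104 30.472068148374092
cup [([0.4165, -0.1333, 0.0468], 0.94), ([0.5564, 0.1807, 0.0321], 0.9)]
[(-85, 60), (-83, 63), (-81, 167), (-79, 143), (-77, 171), (-75, 171), (-73, 172), (-71, 145), (-69, 168), (-67, 169), (-65, 170), (-63, 153), (-61, 164), (-59, 169), (-57, 168), (-55, 132), (-53, 143), (-51, 170), (-49, 168), (-47, 167), (-45, 169), (-43, 168), (-41, 137), (-39, 153), (-37, 155), (-35, 156), (-33, 157), (-31, 158), (-29, 157), (-27, 159), (-25, 157), (-23, 157), (-21, 158), (-19, 156), (-17, 156), (-15, 157), (-13, 155), (-11, 156), (-9, 155), (-7, 155), (-5, 154), (-3, 155), (-1, 155), (1, 154), (3, 153), (5, 154), (7, 154), (9, 122), (11, 73), (13, 82), (15, 152), (17, 46), (19, 35), (21, 43), (23, 51), (25, 131), (27, 143), (29, 151), (31, 157), (33, 162), (35, 166), (37, 168), (39, 170), (41, 173), (43, 174), (45, 174), (47, 176), (49, 176), (51, 179), (53, 182)]
rear [(-225, 195), (-223, 196), (-221, 196), (-219, 196), (-217, 196), (-215, 196), (-213, 197), (-211, 198), (-209, 199), (-207, 198), (-205, 196), (-203, 195), (-201, 196), (-199, 195), (-197, 197), (-195, 197), (-193, 196), (-191, 196), (-189, 196), (-187, 196), (-185, 195), (-183, 195), (-181, 195), (-179, 195), (-177, 102)]
```

play_rows(translation=[[0, 0, 0], [0, 0, 0], [0, 0, 0], [0, 0, 0], [0, 0, 0], [0, 0, 0], [0, 0, 0], [0, 0, 0], [0, 0, 0], [0, 0, 0], [0, 0, 0], [0, 0, 0], [0, 0, 0]], delta_rot=[[0, 0, 0], [0, 0, 0], [0, 0, 0], [0, 0, 0], [0, 0, 0], [0, 0, 0], [0, 0, 0], [0, 0, 0], [0, 0, 0], [0, 0, 0], [0, 0, 0], [0, 0, 0], [0, 0, 0]], grip=[0.8, 0.8, 0.8, 0.8, 0.8, 0.8, -1, -1, -1, -1, -1, -1, -1])

```text
clock: 14.45
tool_pos: [0.4678, 0.0418, 0.1849]
eef_rot: [0.136, 0.991, 0.0, 0.0]
contact_force: [0.1, 0.7, 7.4]
opening: 0.342
finger_force: 30.5
```

```bash
python3 m.py w7
python3 - <<'E'
import cv2,numpy as np
a=[cv2.imread(f"pics/{n}.png")[150:350,:400] for n in("w6","w7")]
from plant import r
s=cv2.resize(r.snapshot("side")[225:305,205:265],(300,400),interpolation=cv2.INTER_CUBIC)
cv2.imwrite("pics/j.png",np.hstack([np.vstack(a),s]))
E
```

```text
14.45 [0.4678 0.0418 0.1849] [0.1008 0.7473 7.438 ] 30.068991686890154 30.523721238132566
cup [([0.5559, 0.1794, 0.0333], 0.94), ([0.415, -0.1354, 0.0488], 0.86)]
[(-85, 59), (-83, 62), (-81, 168), (-79, 136), (-77, 164), (-75, 170), (-73, 170), (-71, 124), (-69, 168), (-67, 169), (-65, 169), (-63, 124), (-61, 165), (-59, 168), (-57, 167), (-55, 132), (-53, 151), (-51, 169), (-49, 168), (-47, 159), (-45, 138), (-43, 168), (-41, 168), (-39, 167), (-37, 167), (-35, 166), (-33, 141), (-31, 149), (-29, 154), (-27, 155), (-25, 155), (-23, 156), (-21, 157), (-19, 158), (-17, 158), (-15, 157), (-13, 156), (-11, 156), (-9, 155), (-7, 155), (-5, 155), (-3, 155), (-1, 155), (1, 154), (3, 153), (5, 153), (7, 153), (9, 154), (11, 153), (13, 152), (15, 153), (17, 92), (19, 71), (21, 75), (23, 152), (25, 53), (27, 29), (29, 39), (31, 55), (33, 159), (35, 163), (37, 166), (39, 167), (41, 171), (43, 172), (45, 174), (47, 174), (49, 176), (51, 176), (53, 180)]
rear [(-225, 195), (-223, 195), (-221, 196), (-219, 195), (-217, 195), (-215, 195), (-213, 197), (-211, 197), (-209, 197), (-207, 198), (-205, 196), (-203, 194), (-201, 194), (-199, 196), (-197, 197), (-195, 195), (-193, 196), (-191, 196), (-189, 196), (-187, 195), (-185, 196), (-183, 195), (-181, 196), (-179, 195), (-177, 103)]
```

View pics/j.png

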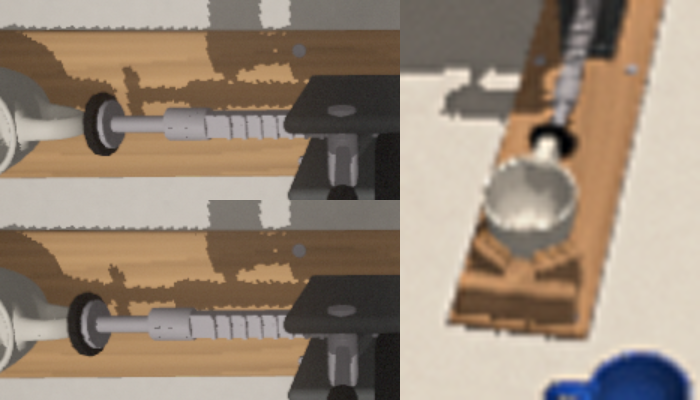

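Top row: pad near the handle. Bottom row: 8 mm on, pad just at/over the handle tip with spring still free (51.5 vs 52 mm). Side view: cup is still some mm off the saddle. One pump at a time now.

```bash
cat > m2.py <<'E'
from h import *
import sys,glob
def edges(im,k):
    xs=np.arange(-.065,.07,.00025)
    q=proj(k,c2w(CL,np.c_[xs,0*xs,0*xs+.045])).astype(np.float32)
    g=cv2.remap(cv2.cvtColor(im,cv2.COLOR_BGR2GRAY),q[:,:1],q[:,1:],cv2.INTER_LINEAR).ravel().astype(float)
    b=np.where((g<115)&(xs>-.02))[0][0]           # pad back
    m=(xs<xs[b]-.015)
    d=g[m];x=xs[m]; c=np.where((g[:-12][:m.sum()]-g[12:][:m.sum()]) >8)[0]
    s=c[-1]+6
    return xs[s]*1e3,xs[b]*1e3,(xs[b]-xs[s])*1e3
if len(sys.argv)>1:
    s=r.get_state();k=r.get_calibration("wrist");im=r.snapshot("wrist")
    print(s['clock'],s['contact_force'],s['opening']*88,s['finger_force'])
    np.savez(f"pics/{sys.argv[1]}.npz",im=im,**k);cv2.imwrite(f"pics/{sys.argv[1]}.png",cv2.resize(im,(768,576)))
    sd=r.snapshot("side");cv2.imwrite(f"pics/{sys.argv[1]}s.png",sd)
    for d in r.silhouettes("side","cup")[:3]:
        v,u=np.nonzero(d['pixels']);print("cup px",u.mean(),v.mean(),len(u),d['confidence'])
for f in sorted(glob.glob("pics/w?.npz")):
    z=np.load(f);print(f,np.array(edges(z['im'],dict(z))))
E
python3 m2.py
```

```text
Traceback (most recent call last):
  File "m2.py", line 20, in <module>
    z=np.load(f);print(f,np.array(edges(z['im'],dict(z))))
                                  ~~~~~^^^^^^^^^^^^^^^^^
  File "m2.py", line 10, in edges
    s=c[-1]+6
      ~^^^^
IndexError: index -1 is out of bounds for axis 0 with size 0
```

play_rows(translation=[[0, 0, 0], [0, 0, 0], [0, 0, 0], [0, 0, 0], [0, 0, 0], [0, 0, 0], [0, 0, 0], [0, 0, 0], [0, 0, 0], [0, 0, 0], [0, 0, 0], [0, 0, 0], [0, 0, 0]], delta_rot=[[0, 0, 0], [0, 0, 0], [0, 0, 0], [0, 0, 0], [0, 0, 0], [0, 0, 0], [0, 0, 0], [0, 0, 0], [0, 0, 0], [0, 0, 0], [0, 0, 0], [0, 0, 0], [0, 0, 0]], grip=[0.8, 0.8, 0.8, 0.8, 0.8, 0.8, -1, -1, -1, -1, -1, -1, -1])

```text
clock: 16.23
tool_pos: [0.4678, 0.0418, 0.1849]
eef_rot: [0.136, 0.991, 0.0, 0.0]
contact_force: [-0.7, 0.6, 6.1]
opening: 0.342
finger_force: 30.5
```

```bash
python3 m2.py w8
```

```text
16.225 [-0.7273  0.602   6.1382] 30.076106833754878 30.52671792305773
cup px 250.3578947368421 305.8673684210526 475 0.92
cup px 230.13475177304966 266.4574468085106 282 0.6
cup px 266.2289719626168 200.79439252336448 214 0.57Traceback (most recent call last):
  File "m2.py", line 20, in <module>
    z=np.load(f);print(f,np.array(edges(z['im'],dict(z))))
                                  ~~~~~^^^^^^^^^^^^^^^^^
  File "m2.py", line 10, in edges
    s=c[-1]+6
      ~^^^^
IndexError: index -1 is out of bounds for axis 0 with size 0
```

```bash
sed -i 's/pics\/w?.npz/pics\/w[5-9a].npz/' m2.py; rm -f pics/w4.npz; sed -i "s/    s=c\[-1\]+6/    s=c[-1]+6 if len(c) else 0/" m2.py; python3 m2.py
python3 - <<'E'
from h import *
z=np.load("pics/w8.npz");k=dict(z);im=z['im']
xs=np.arange(-.05,.055,.0015)
q=proj(k,c2w(CL,np.c_[xs,0*xs,0*xs+.045])).astype(np.float32)
g=cv2.remap(cv2.cvtColor(im,cv2.COLOR_BGR2GRAY),q[:,:1],q[:,1:],cv2.INTER_LINEAR).ravel()
print([(round(x*1000,1),int(v)) for x,v in zip(xs,g)])
E
```

```text
pics/w5.npz [-48.75   1.25  50.  ]
pics/w6.npz [-40.25   9.25  49.5 ]
pics/w7.npz [-32.25  16.5   48.75]
pics/w8.npz [-23.75  21.25  45.  ]
[(np.float64(-50.0), 168), (np.float64(-48.5), 166), (np.float64(-47.0), 156), (np.float64(-45.5), 113), (np.float64(-44.0), 169), (np.float64(-42.5), 167), (np.float64(-41.0), 168), (np.float64(-39.5), 167), (np.float64(-38.0), 102), (np.float64(-36.5), 148), (np.float64(-35.0), 167), (np.float64(-33.5), 167), (np.float64(-32.0), 166), (np.float64(-30.5), 165), (np.float64(-29.0), 166), (np.float64(-27.5), 164), (np.float64(-26.0), 165), (np.float64(-24.5), 99), (np.float64(-23.0), 147), (np.float64(-21.5), 153), (np.float64(-20.0), 153), (np.float64(-18.5), 153), (np.float64(-17.0), 153), (np.float64(-15.5), 156), (np.float64(-14.0), 157), (np.float64(-12.5), 157), (np.float64(-11.0), 157), (np.float64(-9.5), 156), (np.float64(-8.0), 156), (np.float64(-6.5), 156), (np.float64(-5.0), 155), (np.float64(-3.5), 157), (np.float64(-2.0), 153), (np.float64(-0.5), 155), (np.float64(1.0), 154), (np.float64(2.5), 155), (np.float64(4.0), 154), (np.float64(5.5), 154), (np.float64(7.0), 153), (np.float64(8.5), 154), (np.float64(10.0), 152), (np.float64(11.5), 153), (np.float64(13.0), 153), (np.float64(14.5), 152), (np.float64(16.0), 152), (np.float64(17.5), 153), (np.float64(19.0), 152), (np.float64(20.5), 145), (np.float64(22.0), 78), (np.float64(23.5), 70), (np.float64(25.0), 70), (np.float64(26.5), 132), (np.float64(28.0), 150), (np.float64(29.5), 60), (np.float64(31.0), 27), (np.float64(32.5), 32), (np.float64(34.0), 38), (np.float64(35.5), 47), (np.float64(37.0), 134), (np.float64(38.5), 160), (np.float64(40.0), 163), (np.float64(41.5), 166), (np.float64(43.0), 168), (np.float64(44.5), 168), (np.float64(46.0), 171), (np.float64(47.5), 171), (np.float64(49.0), 173), (np.float64(50.5), 173), (np.float64(52.0), 174), (np.float64(53.5), 174)]
```

Spring now pressed about 4–5 mm (gap 50 → 45), cup is seated. One more pump should give about 13 mm.

play_rows(translation=[[0, 0, 0], [0, 0, 0], [0, 0, 0], [0, 0, 0], [0, 0, 0], [0, 0, 0], [0, 0, 0], [0, 0, 0], [0, 0, 0], [0, 0, 0], [0, 0, 0], [0, 0, 0], [0, 0, 0]], delta_rot=[[0, 0, 0], [0, 0, 0], [0, 0, 0], [0, 0, 0], [0, 0, 0], [0, 0, 0], [0, 0, 0], [0, 0, 0], [0, 0, 0], [0, 0, 0], [0, 0, 0], [0, 0, 0], [0, 0, 0]], grip=[0.8, 0.8, 0.8, 0.8, 0.8, 0.8, -1, -1, -1, -1, -1, -1, -1])

```text
clock: 18.0
tool_pos: [0.4676, 0.0418, 0.1844]
eef_rot: [0.136, 0.991, 0.0, 0.0]
contact_force: [0.2, 1.8, 1.5]
opening: 0.342
finger_force: 30.3
```

```bash
python3 m2.py w9
python3 - <<'E'
import cv2,numpy as np
a=[cv2.imread(f"pics/{n}.png")[150:350,:400] for n in("w8","w9")]
s=cv2.resize(cv2.imread("pics/w9s.png")[225:305,205:265],(300,400),interpolation=cv2.INTER_CUBIC)
cv2.imwrite("pics/j2.png",np.hstack([np.vstack(a),s]))
E
```

```text
18.0 [0.1859 1.8377 1.4549] 30.115304826525875 30.29949640505947
cup px 250.54088050314465 306.0230607966457 477 0.96
cup px 230.39016393442623 265.97704918032787 305 0.77
cup px 266.1965811965812 200.9017094017094 234 0.67
pics/w5.npz [-48.75   1.25  50.  ]
pics/w6.npz [-40.25   9.25  49.5 ]
pics/w7.npz [-32.25  16.5   48.75]
pics/w8.npz [-23.75  21.25  45.  ]
pics/w9.npz [-23.75  21.25  45.  ]
```

View pics/j2.png

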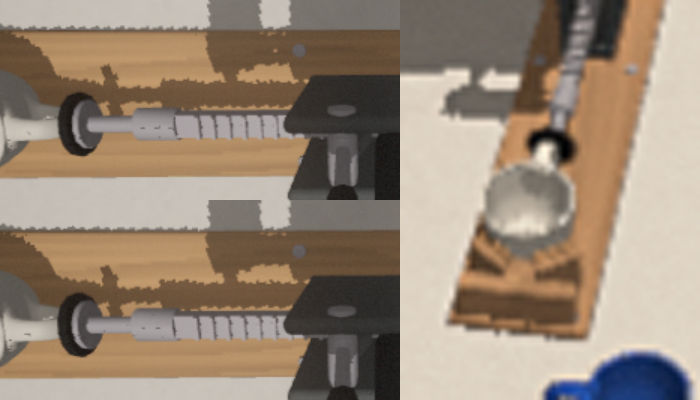

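The pump took no tooth (rod and pad in both rows identical; sleeve at px 135–175). I'll release fully with the fingers wide open and look at the trigger.

play_rows(translation=[[0, 0, 0], [0, 0, 0], [0, 0, 0], [0, 0, 0], [0, 0, 0], [0, 0, 0], [0, 0, 0], [0, 0, 0]], delta_rot=[[0, 0, 0], [0, 0, 0], [0, 0, 0], [0, 0, 0], [0, 0, 0], [0, 0, 0], [0, 0, 0], [0, 0, 0]], grip=[1, 1, 1, 1, 1, 1, 1, 1])

```text
clock: 19.15
tool_pos: [0.4675, 0.0412, 0.1844]
eef_rot: [0.137, 0.991, 0.0, 0.0]
contact_force: [-0.2, 0.7, -0.3]
opening: 1.0
finger_force: 0.0
```

```bash
python3 m2.py wa | tail -2
```

```text
pics/w9.npz [-23.75  21.25  45.  ]
pics/wa.npz [-23.75  21.25  45.  ]
```

View pics/wa.png

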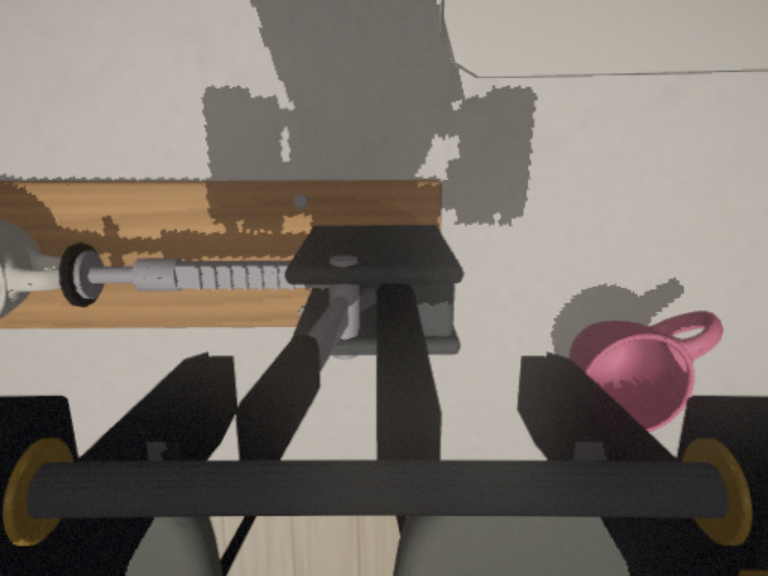

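Trigger (px 285,390) has sprung back fully and is clear of the finger. Squeeze again.

play_rows(translation=[[0, 0, 0], [0, 0, 0], [0, 0, 0], [0, 0, 0], [0, 0, 0], [0, 0, 0], [0, 0, 0], [0, 0, 0], [0, 0, 0]], delta_rot=[[0, 0, 0], [0, 0, 0], [0, 0, 0], [0, 0, 0], [0, 0, 0], [0, 0, 0], [0, 0, 0], [0, 0, 0], [0, 0, 0]], grip=[-1, -1, -1, -1, -1, -1, -1, -1, -1])

```text
clock: 20.42
tool_pos: [0.4677, 0.0418, 0.1849]
eef_rot: [0.136, 0.991, 0.0, 0.0]
contact_force: [-0.1, 1.5, 7.0]
opening: 0.344
finger_force: 30.6
```

```bash
sed -i 's/5-9a/5-9ab/' m2.py; python3 m2.py wb
```

```text
20.425 [-0.0925  1.5067  6.9805] 30.29004317848736 30.56908053753432
cup px 230.38364779874215 265.62893081761007 318 0.86
cup px 250.37396694214877 305.87603305785126 484 0.59
cup px 266.2723004694836 200.57746478873239 213 0.58
pics/w5.npz [-48.75   1.25  50.  ]
pics/w6.npz [-40.25   9.25  49.5 ]
pics/w7.npz [-32.25  16.5   48.75]
pics/w8.npz [-23.75  21.25  45.  ]
pics/w9.npz [-23.75  21.25  45.  ]
pics/wa.npz [-23.75  21.25  45.  ]
pics/wb.npz [-30.75 -17.25  13.5 ]
```

Run:
```python
from h import *
for n in("w8","wb"):
    z=np.load(f"pics/{n}.npz");k=dict(z);im=z['im']
    xs=np.arange(-.04,.055,.001)
    q=proj(k,c2w(CL,np.c_[xs,0*xs,0*xs+.045])).astype(np.float32)
    g=cv2.remap(cv2.cvtColor(im,cv2.COLOR_BGR2GRAY),q[:,:1],q[:,1:],cv2.INTER_LINEAR).ravel()
    print(n,[(round(float(x)*1000),int(v)) for x,v in zip(xs,g) if v<130])
```

```text
w8 [(-38, 102), (-37, 113), (-24, 104), (21, 121), (22, 78), (23, 70), (24, 70), (25, 70), (26, 103), (29, 109), (30, 36), (31, 27), (32, 29), (33, 35), (34, 38), (35, 38), (36, 64)]
wb [(-38, 110), (-30, 94), (-29, 116), (-17, 101), (-16, 112), (22, 110), (23, 76), (24, 72), (25, 71), (26, 83), (29, 123), (30, 51), (31, 25), (32, 31), (33, 35), (34, 37), (35, 35), (36, 43), (37, 110)]
```

Rod moved one tooth (sleeve -24 → -16.5), pad only 0.7 mm: spring pressed about 12 mm of 30 (~5 N), trigger held fully squeezed. Handing in.

```bash
python3 -c "
from plant import r
print(r.finish_job())"
```

```text
the job is handed in; nothing more can be done
None
```

The job is handed in: the cup looks seated in the saddle, the pad's spring is pressed in about 12 of its 30 mm (about 5 N), and the trigger is still held fully squeezed; one pump took no tooth and was repeated, and no verdict came back.

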